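# Latch a sprung clamp jaw open and push the module to the outfeed stop

### The job

Free the gold-plated module from the spring-clamp jig: with a fingertip push the upright plate of the sprung slide right back to its bumpers, then let it come forward again so that it stays caught on its stop pin with the jaw open. Then push the module along its channel, without picking it up, until it rests against the end stop, and leave the jaw latched open and the tools and parts lying around undisturbed.

Things in the scene. Friction and masses are not known exactly. Their poses are not given: they have to be found in the camera images.
- jig: L-shaped aluminium plate, 12 mm thick, fixed to the bench; nothing on it is higher than 89 mm. Origin on its underside, z up. In its frame, mm: channel leg of the L x -110 to -30, y -105 to 108; slide leg x -30 to 86, y -105 to 15, with a spring block, top at z 56. The module's channel runs along +y; the sprung slide moves along x at y about -50, its spring pushing it to -x against the module.
- jaw_slide (a joint): Sprung slide, m, growing as it is pushed to the jig's +x. 0: jaw grips the module; 0.042: right back on its bumpers. Spring about 5 N at 0, 8.5 N at 0.024, 11 N at 0.042. Once pushed past 0.024 the stop pin springs up; let go, the slide comes forward and stays caught on the pin at about 0.024, jaw open. Let go short of that, it returns to 0.
- push_plate (a point): On the front (-x) face of the slide's upright push plate, to be pushed to the jig's +x; axes as the jig's; 70 mm above the bench. The plate is 56 mm wide (y), centred here, 8 thick; it reaches from 19 mm above this point to 33 below (jaw top). The clamped module stands before it, from 6 to 48 mm ahead of the plate, its top 24 mm below this point; the space above the module is free for the finger.
- jaw_nose (a point): Tip of the nose on the closed jaw; the nose is 9.5 mm wide in y, 16 high (21 to 37 mm above the bench), and stands in front of the module's +y end so that the module cannot leave. Moves with the slide; axes as the jig's. With the slide caught on its pin the nose is about 10 mm clear of the module's path.
- stop_pin (a joint): Sprung upright steel pin, 8 mm diameter, in the dark rail on the +y side of the slide, at x 12, y -10 mm of the jig frame. 0: held down beneath the slide's side ear; 0.010: sprung up in front of the ear's edge, blocking the slide's return. Pressing it down would let the slide go.
- module: Gold-plated box, loose, standing in the channel: 42 (x) x 85 (y) x 34 (z) mm, 0.2 to 0.4 kg, a small dark connector on its -x side. Origin on its underside; the box spans x -14 to 28, y -42.5 to 42.5. Its axes are the jig's within 3 degrees. Origin at y 51.5 mm of the jig frame when against the end stop, 100 to 114 mm along +y from the start.
- push_end (a point): Centre of the module's -y end face (42 wide, 34 high), the face to push to the jig's +y, 17 mm above the channel floor. The channel is open behind it. Beside the module run a dark fence 6 mm high (-x side) and a guide rail 5 mm high (+x side, 1.5 mm play).
- outfeed_stop (a point): Middle of the end stop's face at the height of the channel floor (12 mm above the bench), on the jig; axes as the jig's. The stop is a dark block 14 mm high across the +y end of the channel; the module's +y end face is to rest against it.
- torque_wrench: Connector torque wrench, 19 x 147 x 10 mm, lying on the bench to the right (-y) of the jig; origin under its middle. Leave alone.
- attenuator: Black finned coaxial attenuator, 20 x 58 x 20 mm, lying on the bench in the corner of the L; origin under its middle. Leave alone.
- adapter: Small gold coaxial adapter, 11 x 28 x 10 mm, lying on the bench in the corner of the L; origin under its middle. Leave alone.

How it is judged:
By the outcome, as a careful person would: the job done as asked, in the order asked, and still so for the second after the job is handed in, with the robot touching nothing.
It also fails if it takes over 54 s, if anything falls off the work surface, if the arm or the gripper's body presses on something with over 40 N, if the wrist force passes 120 N, or if a joint passes its speed limit or range.

### The arm

A 6-joint arm with a two-finger parallel gripper is mounted at the origin on the work surface; the furniture and walls round the work are solid. World frame = base frame: x ahead of the robot, y to its left, z up, the work surface at z = 0. Lengths are in m, angles in rad, forces in N, time in s.
With the tool pointing down it reaches from about 0.4 to 0.825 m from the base axis. Payload 7 kg.
Tool frame: the origin (TCP) lies at the very end of the fingers, on their centre line; the grasp point (between the pads) lies 19 mm behind it (tcp_to_grasp is the distance from the TCP to the grasp point, in m); x points along the fingers, z is the direction in which the jaws open and shut, and the axes are right-handed (so a half turn about x gives the same grasp; the last joint's range is limited). The gripper opens to 88 mm and grips with 3 to 60 N. Pads are 19 mm wide; open, the fingers measure 130 mm over their backs; the gripper's body (78 mm by 193 mm) begins 47 mm behind the grasp point.
Start: joints at [-1.055, 0.359, 0.012, 0, -1.224, -0.288], TCP at [0.152, -0.658, 0.227] pointing down, gripper open.
Joint ranges: [-3.07, 3.07], [-1.43, 2.12], [-1.02, 1.25], [-3.03, 1.67], [-3.05, -0], [-3.03, 3.03]. Speed limits (rad/s): [2.39, 2.39, 3.01, 3.14, 3.14, 3.14].

### API

Orientations are given as [roll, pitch, yaw] about the fixed x, y, z axes, in that order (R = Rz(yaw) Ry(pitch) Rx(roll)).
In Python, from station import get_state, grab_frame, job_done, tcp_to_grasp gives the robot as it stands. The module is installed in compiled form; this text tells all that it offers.
- The arm moves only by the shell command python3 -m crank 'ROWS' [FORCE]. ROWS is JSON, a list of rows, each a list of 7 numbers: the shift along the tool's x, y, z in m, then the turn, a rotation vector about the tool's x, y, z in rad, then the opening, from 0 (shut) to 1 (fully open). In form: [[x, y, z, wx, wy, wz, fingers], ...]. A call has 1 to 10 rows; each row is the pose to reach, as a shift and turn from the pose commanded when the call began, along the tool's axes at that moment; what a row does not reach only later rows make up. A row lasts 1/8 s, in which the tool goes at most 62.5 mm and 10.7 degrees, less where a joint would pass 70% of its speed; a pose out of reach is approached as far as the arm can. A call with a gripper value outside its range is refused whole. The fingers move at their own pace and stop on an object; FORCE is the grip in N (left out, the last holds). Time passes only in rows, so rows that repeat a pose let the fingers close. It gives the time, the measured TCP pose, the force and the opening at its end, in the units of the state.
- get_state(): the state, without advancing time (a new reading comes with each control period).
- grab_frame(name): name is "scene" or "top" or "wrist"; returns a dict with "pixels" (420x560x3 uint8, red, green, blue), "vfov" (degrees; the focal length in pixels is half the picture's height over the tangent of half this angle, whatever the lens; pixels are square), "cx", "cy" (the principal point, pixels), "extrinsics" (4x4, takes a point from world to camera coordinates). Camera axes: x right, y up, looking along -z (the intrinsics and any distortion apply to the point x, -y, -z); pixel columns grow to the right and rows downward; lengths in m; the calibration is good to about 2 mm. The wrist camera is an equidistant fisheye: a pixel r from the principal point sees the ray r / f radians off the axis. A picture is of the moment at which its call begins. There is no depth.
- job_done(): hands the job in, once; it reports no verdict.
The state is a dict: "t": time; "q": joint angles; "qd": joint speeds; "joint_efforts": joint torques, N m; "eef_pos": TCP position; "ee_rot": TCP orientation; "force": force on the tool from outside, world axes, zero at the start; "moment": the same for the moment, N m; "width": finger opening in m.
Only numpy, scipy, OpenCV 4.12 (cv2) and the standard library are available. Lean on these libraries where they do the work, as an engineer would, in place of code of your own. Each camera call takes 0.05 s, during which the arm holds its last target.

## Working session

There is one attempt and no reset: what is moved stays moved. The work goes in short steps, Python scripts to look and compute and a shell command to move; the robot and the scene stay as the last step left them, time stands still between calls to the robot, and variables do not carry over. Pictures are saved under pics/ and viewed, and the job is handed in when it is done.

```bash
mkdir -p pics; python3 - <<'E'
from station import *
import cv2
s=get_state();print(s,tcp_to_grasp)
for n in ["scene","top","wrist"]:
    f=grab_frame(n);cv2.imwrite(f"pics/{n}0.png",f["pixels"][:,:,::-1]);print(n,f["vfov"],f["cx"],f["cy"],f["extrinsics"].round(4).tolist(),[k for k in f if k!='pixels'])
E
```

```text
{'t': 0.0, 'q': array([-1.05487114e+00,  3.59390955e-01,  1.10818754e-02, -3.44488301e-04,
       -1.22408107e+00, -2.88075282e-01]), 'qd': array([ 0.00038692, -0.00107151,  0.00047967, -0.00180666, -0.00088031,
       -0.00101887]), 'joint_efforts': array([ 6.10137395e-04, -5.82725322e+01,  2.93051791e+01,  6.99672371e+00,
        7.16711045e-03, -1.24096709e-04]), 'eef_pos': array([ 0.15232535, -0.65710424,  0.22563108]), 'ee_rot': array([0.08764472, 1.56916993, 1.88617363]), 'force': array([-0.27740436, -0.06141745,  0.27203848]), 'moment': array([-0.09005814, -0.00430984, -0.01475266]), 'width': 0.08757200722504269} 0.0188
scene 44.59177845501894 279.5124983344701 206.90744988375866 [[0.6613, -0.7499, 0.0183, -0.3367], [0.386, 0.361, 0.8489, -0.3754], [-0.6432, -0.5543, 0.5282, -0.4563], [0.0, 0.0, 0.0, 1.0]] ['vfov', 'cx', 'cy', 'extrinsics']
top 45.492629337353684 285.2058932825276 205.5281131935283 [[0.0248, -0.9994, -0.0223, 0.1431], [0.9908, 0.0216, 0.1338, -0.6892], [-0.1332, -0.0254, 0.9908, -0.83], [0.0, 0.0, 0.0, 1.0]] ['vfov', 'cx', 'cy', 'extrinsics']
wrist 65.70646984690485 272.61525680402633 204.86799616790813 [[-0.2253, 0.9743, 0.0017, 0.6749], [-0.9385, -0.2166, -0.2689, 0.0349], [-0.2616, -0.0622, 0.9632, -0.3913], [0.0, 0.0, 0.0, 1.0]] ['vfov', 'cx', 'cy', 'extrinsics']
```

View pics/scene0.png

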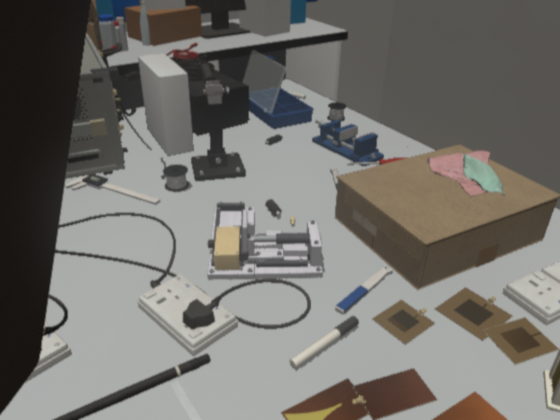

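View pics/top0.png

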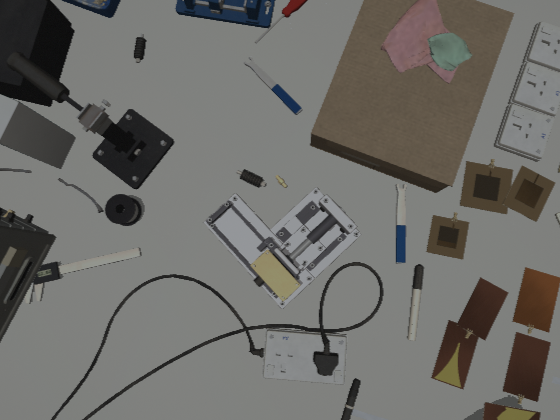

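View pics/wrist0.png

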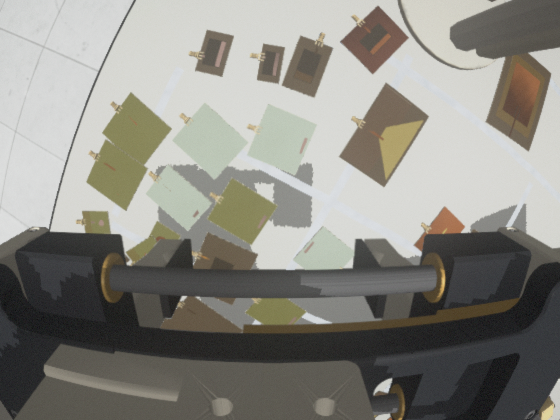

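The scene and top views both show the jig: its centre is near (280,245) in the top view, with the gold module at (277,275). I'll enlarge both.

```bash
cat > h.py <<'E'
import numpy as np,cv2
from scipy.optimize import least_squares
def K(f):
    F=f["pixels"].shape[0]/2/np.tan(np.radians(f["vfov"]/2)); return F
def proj(f,P):
    P=np.atleast_2d(P);E=np.array(f["extrinsics"]);c=P@E[:3,:3].T+E[:3,3]
    F=K(f);return np.c_[f["cx"]+F*c[:,0]/-c[:,2],f["cy"]-F*c[:,1]/-c[:,2]]
def back(f,uv,z):
    E=np.array(f["extrinsics"]);F=K(f)
    uv=np.atleast_2d(uv).astype(float)
    d=np.c_[(uv[:,0]-f["cx"])/F,-(uv[:,1]-f["cy"])/F,-np.ones(len(uv))]@E[:3,:3]
    o=-E[:3,:3].T@E[:3,3]
    return o+d*((z-o[2])/d[:,2])[:,None]
def crop(f,x,y,w,h,s,name):
    cv2.imwrite(name,cv2.resize(f["pixels"][y:y+h,x:x+w,::-1],None,fx=s,fy=s,interpolation=cv2.INTER_CUBIC))
E
python3 - <<'E'
from station import *
from h import *
import pickle
f=grab_frame("top");g=grab_frame("scene");pickle.dump((f,g),open("f0.pkl","wb"))
crop(f,195,160,180,150,4,"pics/topc.png");crop(g,195,190,140,100,5.5,"pics/scc.png")
E
```

```text
(no output)
```

View pics/topc.png

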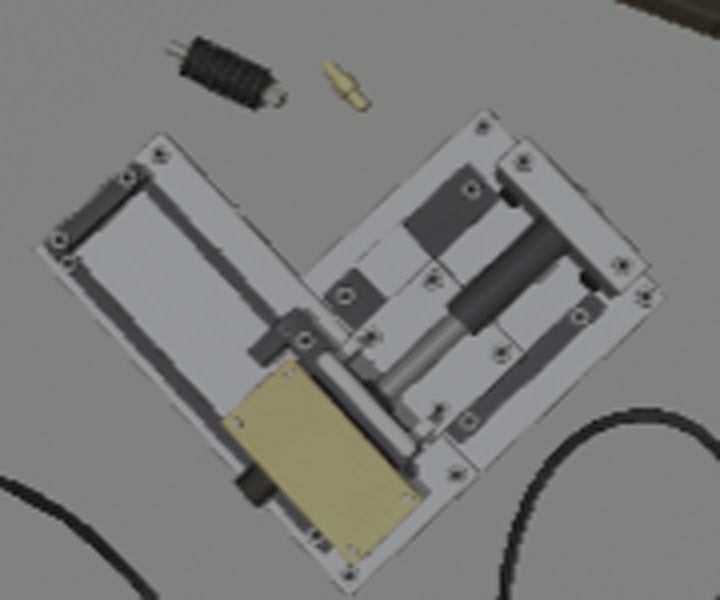

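View pics/scc.png

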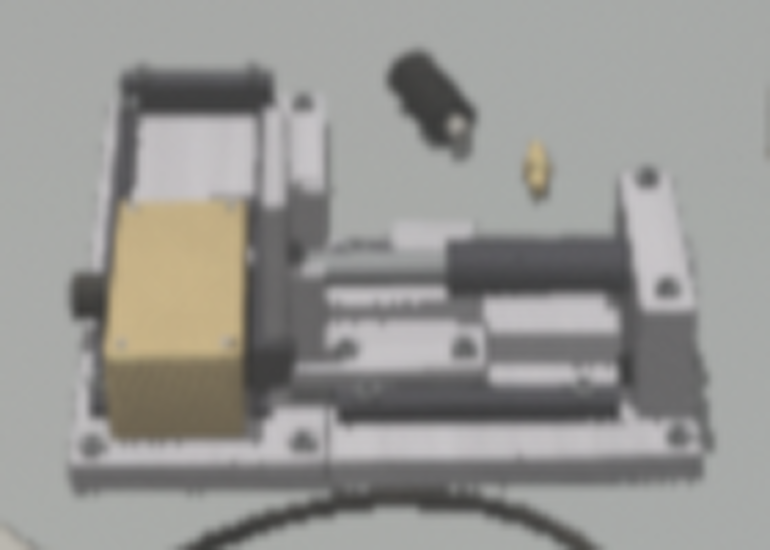

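```bash
python3 - <<'E'
import pickle
from h import *
f,g=pickle.load(open("f0.pkl","rb"))
def T(p): return (np.array(p)+.5)/4-.5+[195,160]
def S(p): return (np.array(p)+.5)/5.5-.5+[195,190]
J=np.array([[-110,108,12],[-30,108,12],[-30,15,12],[86,15,12],[86,-105,12],[-110,-105,12]])/1e3
jt=T([[38,248],[163,133],[303,277],[487,110],[662,297],[348,592]])
JS=np.array([[86,-105,12],[-110,-105,12]])/1e3; js=S([[705,455],[70,465]])
def w(p,L): c,s=np.cos(p[2]),np.sin(p[2]); return np.c_[p[0]+c*L[:,0]-s*L[:,1],p[1]+s*L[:,0]+c*L[:,1],L[:,2]]
p0=[.55,-.1,-.8]
for ob in ("top","both"):
    def r(p):
        a=(proj(f,w(p,J))-jt).ravel()
        return a if ob=="top" else np.r_[a,(proj(g,w(p,JS))-js).ravel()]
    s=least_squares(r,p0);print(ob,s.x.round(4),np.degrees(s.x[2]),s.fun.round(1))
    p=s.x
M=back(f,T([[290,358],[222,420],[355,565],[425,490]]),.046);print(M.round(4))
c,s_=np.cos(p[2]),np.sin(p[2]);Ri=np.array([[c,s_],[-s_,c]])
print(((M[:,:2]-p[:2])@Ri.T*1e3).round(1))
MS=back(g,S([[120,203],[243,203],[248,357],[108,357]]),.046);print(((MS[:,:2]-p[:2])@Ri.T*1e3).round(1))
# plate top z=89 in top view 
P=back(f,T([[325,355],[412,455],[330,350],[418,447]]),.089);print(((P[:,:2]-p[:2])@Ri.T*1e3).round(1))
# obstacles around
for n,z,pt in (("box",.1,[[313,140],[450,187],[375,0]]),("microscope",.1,[[95,115],[110,130]]),("base",.02,[[172,140],[95,150]]),("spool",.03,[[125,210]]),("plug",.05,[[325,360]])):
    print(n,back(f,pt,z).round(3).tolist())
E
```

```text
top [ 0.6569  0.1553 -0.8012] -45.90256387923551 [-1.2 -0.2  0.1 -0.9 -0.8  0.2 -0.1 -1.   1.7  0.3  0.3  1.4]
both [ 0.657   0.1548 -0.7988] -45.76823113949961 [-1.  -0.   0.2 -0.8 -0.5  0.2  0.1 -1.1  2.   0.1  0.8  1.4 -0.5 -0.8
 -0.6 -0.6]
[[0.6088 0.1887 0.046 ]
 [0.5814 0.2173 0.046 ]
 [0.5211 0.1582 0.046 ]
 [0.5536 0.1289 0.046 ]]
[[-57.8 -10.9]
 [-97.5 -10.6]
 [-97.2 -95. ]
 [-53.5 -92.2]]
[[-97.1 -14.1]
 [-56.9 -15. ]
 [-53.8 -98.3]
 [-96.1 -97.3]]
[[-45.9 -23.1]
 [-47.5 -77.4]
 [-43.  -23. ]
 [-43.5 -76.7]]
box [[0.79, 0.114, 0.1], [0.715, -0.112, 0.1], [1.042, 0.011, 0.1]]
microscope [[0.827, 0.486, 0.1], [0.801, 0.458, 0.1]]
base [[0.807, 0.372, 0.02], [0.786, 0.515, 0.02]]
spool [[0.674, 0.448, 0.03]]
plug [[0.426, 0.086, 0.05]]
```

```bash
cat >> h.py <<'E'
from scipy.spatial.transform import Rotation as Ro
JP=np.array([.657,.155]); JY=-.7995
def j2w(x,y,z):
    c,s=np.cos(JY),np.sin(JY);x/=1e3;y/=1e3;return np.array([JP[0]+c*x-s*y,JP[1]+s*x+c*y,z/1e3])
def w2j(P):
    c,s=np.cos(JY),np.sin(JY);d=P[:2]-JP;return np.array([c*d[0]+s*d[1],-s*d[0]+c*d[1],P[2]])*1e3
def toolrot(st): return Ro.from_euler("xyz",st["ee_rot"])
def targ(): # x down, z along jig +y or -y
    zz=np.array([-np.sin(JY),np.cos(JY),0]);out=[]
    for s in (1,-1):
        z=s*zz;x=np.array([0,0,-1.]);y=np.cross(z,x);out.append(Ro.from_matrix(np.c_[x,y,z]))
    return out
def need(st,x,y,z):
    R=toolrot(st);print("tcp jig",w2j(st["eef_pos"]).round(1),"force jig",np.r_[j2w(0,0,0)*0].size and np.round(Ro.from_euler('z',-JY).apply(st["force"]),1),"t",st["t"])
    print("shift tool",R.inv().apply(j2w(x,y,z)-st["eef_pos"]).round(4))
    for T in targ(): print("turn",(R.inv()*T).as_rotvec().round(4))
E
python3 - <<'E'
from h import *
from station import *
s=get_state();print(toolrot(s).as_matrix().round(3))
need(s,-80,-50,150)
E
```

```text
[[-0.    -0.974 -0.226]
 [ 0.001 -0.226  0.974]
 [-1.     0.     0.001]]
tcp jig [ 230.7 -928.1  226.1] force jig [ 0.7 -0.2 -0.2] t 0.25
shift tool [ 0.0766 -0.5909  0.72  ]
turn [ 1.0272e+00  6.0000e-04 -5.0000e-04]
turn [-2.1144e+00  5.0000e-04  7.0000e-04]
```

```bash
python3 -m crank '[[0,-0.037,0.045,-0.13,0,0,0],[0,-0.074,0.09,-0.26,0,0,0],[0,-0.111,0.135,-0.39,0,0,0],[0,-0.148,0.18,-0.52,0,0,0],[0,-0.185,0.225,-0.65,0,0,0],[0,-0.222,0.27,-0.78,0,0,0],[0,-0.259,0.315,-0.91,0,0,0],[0,-0.296,0.36,-1.04,0,0,0],[0,-0.333,0.405,-1.17,0,0,0],[0,-0.37,0.45,-1.3,0,0,0]]' 20
python3 - <<'E'
from h import *
from station import *
s=get_state();print(s["q"].round(2),s["width"])
need(s,-80,-50,150)
E
```

```text
t: 1.5
eef_pos: [0.4117, -0.1337, 0.227]
ee_rot: [-3.006, 1.57, 0.097]
force: [1.2, -0.3, 0.8]
width: 0.0008
[ 0.15 -0.06 -0.49  0.   -1.14 -0.18] 0.0007803480988922892
tcp jig [  36.1 -377.1  227. ] force jig [1.1 0.7 0.8] t 1.5
shift tool [ 0.0772 -0.3169 -0.1415]
turn [ 2.3319e+00 -4.0000e-04  1.5000e-03]
turn [-8.097e-01 -1.300e-03 -3.000e-04]
```

```bash
python3 -m crank '[[0,-0.045,-0.02,-0.12,0,0,0],[0,-0.09,-0.04,-0.24,0,0,0],[0,-0.135,-0.06,-0.36,0,0,0],[0,-0.18,-0.08,-0.48,0,0,0],[0.01,-0.225,-0.1,-0.6,0,0,0],[0.03,-0.27,-0.12,-0.72,0,0,0],[0.055,-0.3,-0.135,-0.81,0,0,0],[0.077,-0.317,-0.1415,-0.81,0,0,0],[0.077,-0.317,-0.1415,-0.81,0,0,0]]' 20
python3 - <<'E'
from h import *
from station import *
import pickle
s=get_state();print(s["q"].round(2),s["width"])
need(s,-80,-50,60)
f=grab_frame("top");g=grab_frame("scene");w=grab_frame("wrist")
crop(f,195,160,180,150,4,"pics/topc1.png");crop(g,150,130,200,150,4,"pics/scc1.png");cv2.imwrite("pics/w1.png",w["pixels"][:,:,::-1])
print(proj(f,s["eef_pos"]),proj(g,s["eef_pos"]))
E
```

```text
t: 2.62
eef_pos: [0.5654, 0.1754, 0.1472]
ee_rot: [-0.224, 1.567, -2.598]
force: [-0.2, -0.2, 0.3]
width: 0.0003
[ 0.63  0.29 -0.28 -0.   -1.01  0.14] 0.0003338234433607352
tcp jig [-78.5 -51.5 147.2] force jig [-0.  -0.2  0.3] t 2.625
shift tool [ 0.0872 -0.0014 -0.0018]
turn [ 3.1382e+00  1.5000e-03 -6.4000e-03]
turn [-0.0034  0.0041  0.0009]
[[271.08486299 274.72797611]] [[223.56092619 187.90104092]]
```

View pics/w1.png

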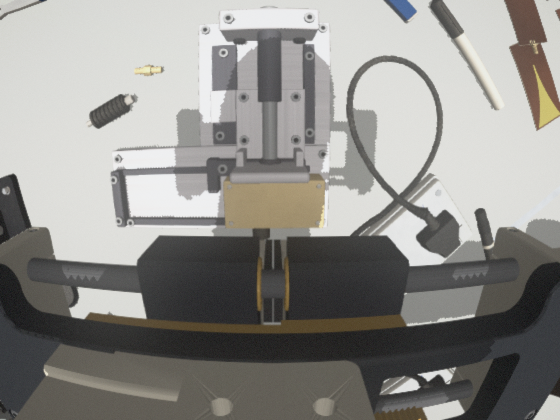

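View pics/scc1.png

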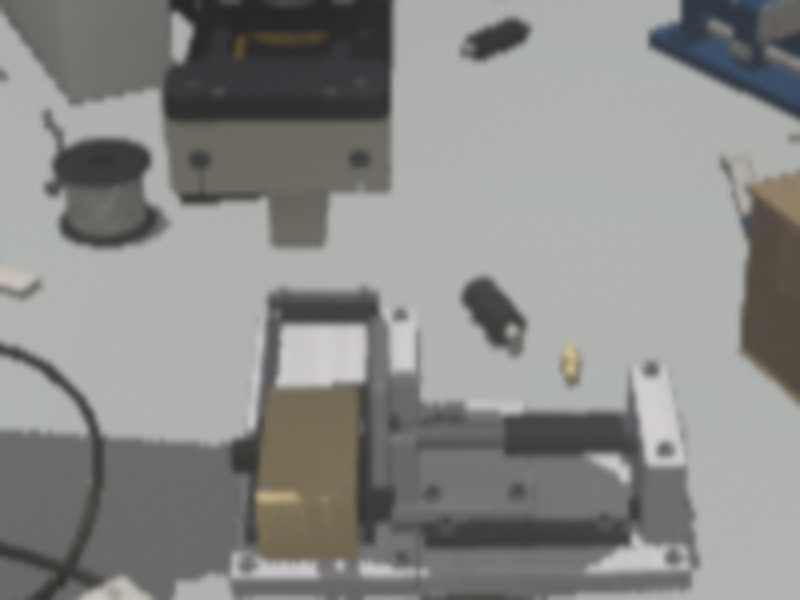

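View pics/topc1.png

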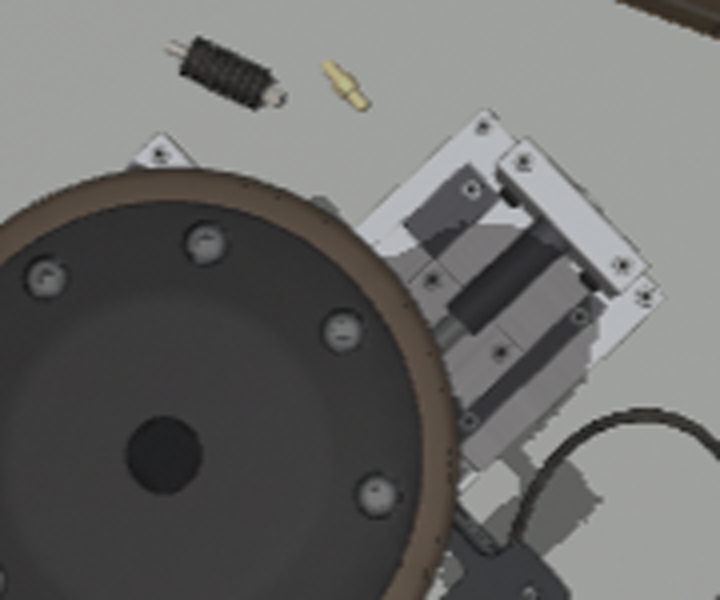

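```bash
python3 -m crank '[[0.04,0.002,-0.001,0,0,0,0],[0.075,0.004,-0.0015,0,0,0,0],[0.087,0.004,-0.0015,0,0,0,0],[0.087,0.004,-0.0015,0,0,0,0]]'
python3 - <<'E'
from h import *
from station import *
s=get_state();need(s,-58,-50,60)
g=grab_frame("scene");w=grab_frame("wrist")
crop(g,150,130,200,150,4,"pics/scc2.png");cv2.imwrite("pics/w2.png",w["pixels"][:,:,::-1])
E
```

```text
t: 3.28
eef_pos: [0.5703, 0.1728, 0.0632]
ee_rot: [1.578, 1.571, -0.797]
force: [-0.3, 0.0, 1.4]
width: 0.0002
tcp jig [-73.3 -49.8  63.2] force jig [-0.2 -0.2  1.4] t 3.275
shift tool [0.0032 0.0153 0.0002]
turn [ 3.137e+00 -4.000e-04  0.000e+00]
turn [-0.0046 -0.     -0.0002]
```

View pics/scc2.png

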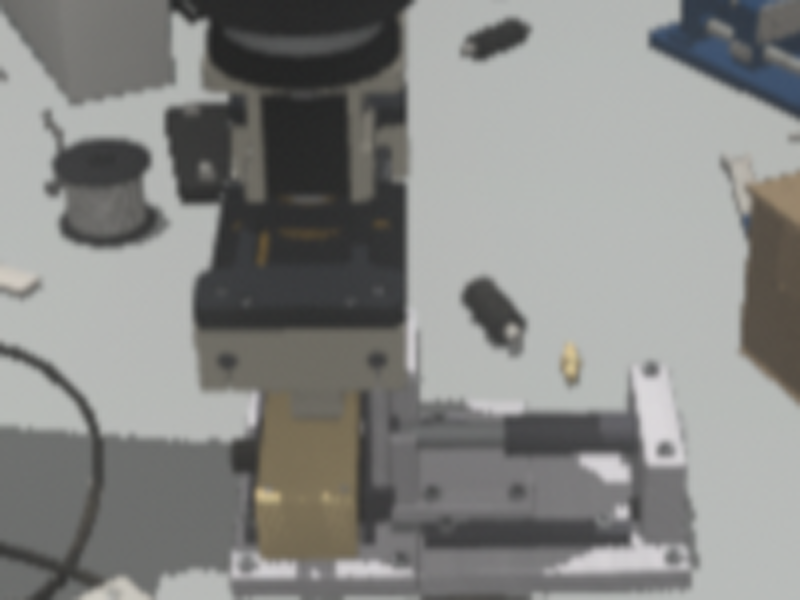

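View pics/w2.png

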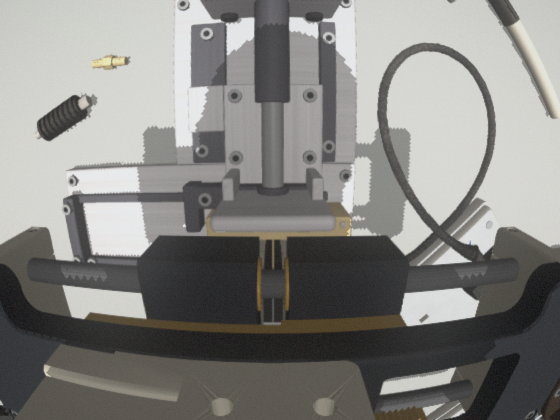

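```bash
python3 -m crank '[[0,0.008,0,0,0,0,0],[0,0.014,0,0,0,0,0],[0,0.02,0,0,0,0,0],[0,0.02,0,0,0,0,0]]'
python3 - <<'E'
from h import *
from station import *
need(get_state(),-16.5,-50,60)
E
python3 -m crank '[[0,0.006,0,0,0,0,0],[0,0.012,0,0,0,0,0],[0,0.018,0,0,0,0,0],[0,0.024,0,0,0,0,0],[0,0.028,0,0,0,0,0],[0,0.028,0,0,0,0,0]]'
python3 - <<'E'
from h import *
from station import *
need(get_state(),-16.5,-50,60)
E
```

```text
t: 3.88
eef_pos: [0.5846, 0.1593, 0.0635]
ee_rot: [-3.026, 1.569, 0.883]
force: [-1.9, 3.3, 3.0]
width: 0.0006
tcp jig [-53.5 -48.9  63.5] force jig [-3.7  0.9  3. ] t 3.875
shift tool [0.0035 0.037  0.0009]
turn [3.1371e+00 3.0000e-04 3.0000e-03]
turn [-0.0044 -0.0019  0.0002]
t: 4.62
eef_pos: [0.6036, 0.1397, 0.0635]
ee_rot: [-2.746, 1.569, 1.163]
force: [-5.8, 7.9, 6.5]
width: 0.0005
tcp jig [-26.3 -48.9  63.5] force jig [-9.8  1.3  6.5] t 4.625
shift tool [0.0035 0.0098 0.0011]
turn [3.1375e+00 1.3000e-03 3.0000e-03]
turn [-0.0041 -0.0019  0.0008]
```

```bash
python3 -m crank '[[0,0.004,0,0,0,0,0],[0,0.007,0,0,0,0,0],[0,0.009,0,0,0,0,0],[0,0.009,0,0,0,0,0]]'
python3 - <<'E'
from h import *
from station import *
need(get_state(),-16.5,-50,60)
E
python3 -m crank '[[0,0.002,0,0,0,0,0],[0,0.002,0,0,0,0,0]]'
python3 - <<'E'
from h import *
from station import *
need(get_state(),-16.5,-50,60)
E
```

```text
t: 5.12
eef_pos: [0.6081, 0.135, 0.0635]
ee_rot: [-2.026, 1.567, 1.883]
force: [-15.4, 16.8, 10.9]
width: 0.0006
tcp jig [-19.8 -49.   63.5] force jig [-22.8   0.6  10.9] t 5.125
shift tool [0.0035 0.0033 0.001 ]
turn [3.1378e+00 5.4000e-03 2.7000e-03]
turn [-0.0038 -0.0017  0.0034]
t: 5.38
eef_pos: [0.6082, 0.1349, 0.0635]
ee_rot: [-1.824, 1.565, 2.085]
force: [-21.8, 24.2, 15.3]
width: 0.0004
tcp jig [-19.6 -49.   63.5] force jig [-32.5   1.2  15.3] t 5.375
shift tool [0.0035 0.0031 0.001 ]
turn [3.138e+00 8.500e-03 2.200e-03]
turn [-0.0036 -0.0014  0.0054]
```

On the bumpers: the force is 32 N with no further travel. Now I'll back off gently.

```bash
python3 -m crank '[[0,-0.005,0,0,0,0,0],[0,-0.009,0,0,0,0,0],[0,-0.013,0,0,0,0,0],[0,-0.017,0,0,0,0,0],[0,-0.021,0,0,0,0,0],[0,-0.025,0,0,0,0,0],[0,-0.03,0,0,0,0,0],[0,-0.04,0,0,0,0,0],[0,-0.05,0,0,0,0,0],[0,-0.05,0,0,0,0,0]]'
python3 - <<'E'
from h import *
from station import *
s=get_state();need(s,-76.5,-118,150)
g=grab_frame("scene");w=grab_frame("wrist")
crop(g,150,130,200,150,4,"pics/scc3.png");cv2.imwrite("pics/w3.png",w["pixels"][:,:,::-1])
E
```

```text
t: 6.62
eef_pos: [0.5758, 0.1672, 0.0626]
ee_rot: [-0.356, 1.571, -2.73]
force: [-0.4, -0.5, 0.2]
width: 0.0005
tcp jig [-65.4 -49.7  62.6] force jig [ 0.  -0.6  0.2] t 6.625
shift tool [-0.0874 -0.0109  0.0684]
turn [ 3.1383e+00  0.0000e+00 -1.0000e-04]
turn [-0.0033  0.0001  0.    ]
```

View pics/scc3.png

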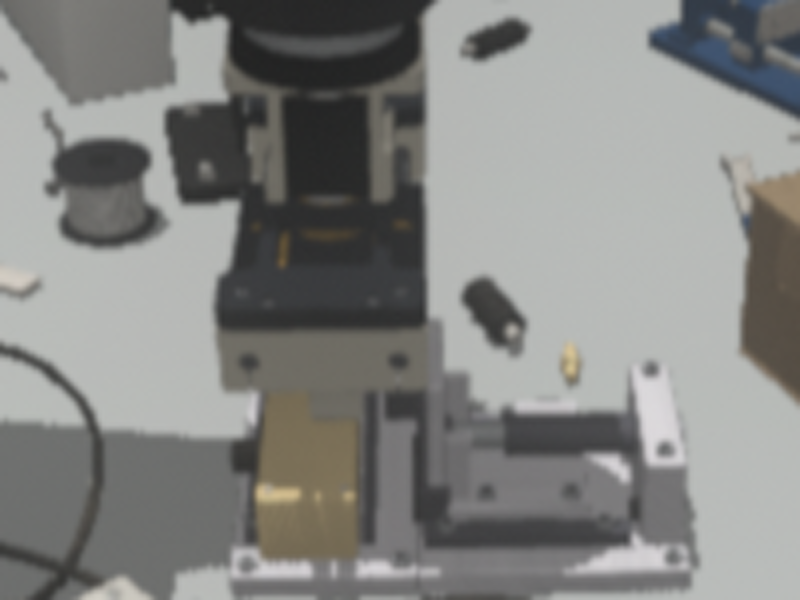

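View pics/w3.png

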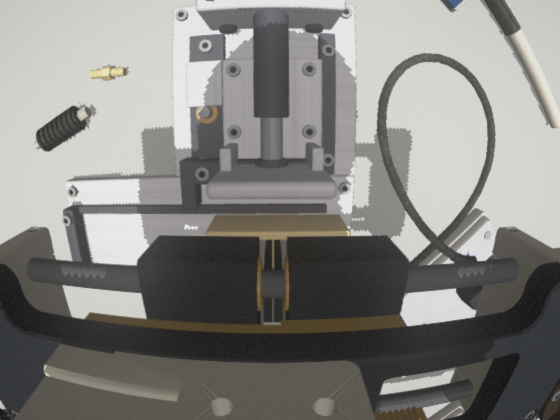

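Latched: in the wrist view the plate has moved back to row 188 and the pin, with its brass ring, is up at (206,112). Before moving behind the module, I'll check the height of the nearby plug and power strip.

```bash
python3 - <<'E'
import pickle
from h import *
f,g=pickle.load(open("f0.pkl","rb"))
crop(f,250,310,110,80,7,"pics/plt.png");crop(g,130,265,120,90,6.5,"pics/pls.png")
E
```

```text
(no output)
```

View pics/plt.png

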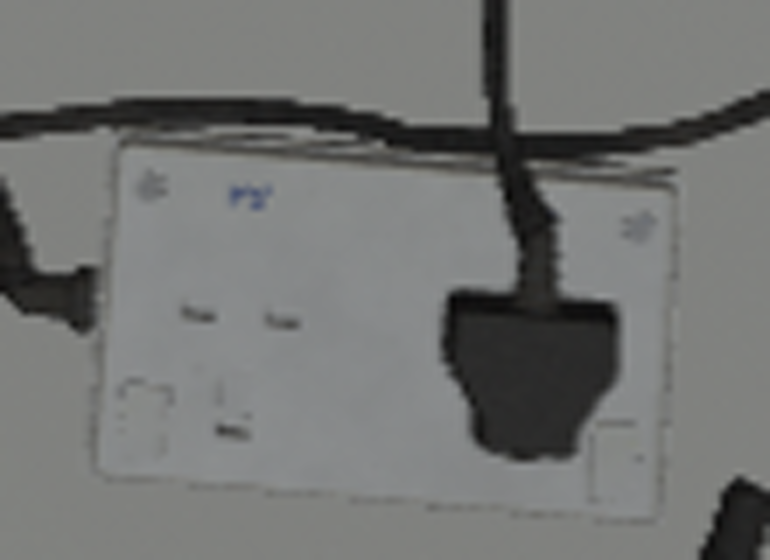

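View pics/pls.png

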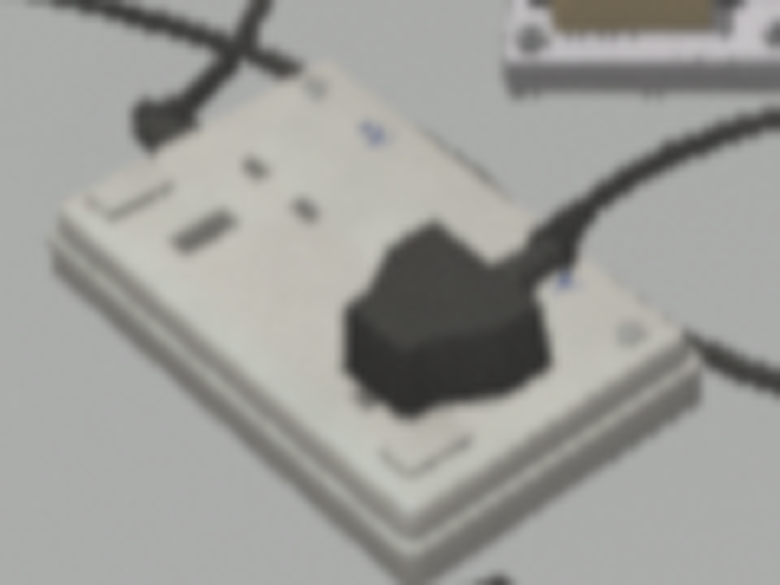

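Plug top is roughly 50 mm, well under the gripper body (over 90 mm), so I'll keep this orientation.

```bash
python3 -m crank '[[-0.03,-0.005,0,0,0,0,0],[-0.035,-0.011,0.03,0,0,0,0],[-0.035,-0.011,0.07,0,0,0,0],[-0.03,-0.011,0.083,0,0,0,0],[0,-0.011,0.083,0,0,0,0],[0.02,-0.011,0.083,0,0,0,0],[0.033,-0.011,0.083,0,0,0,0],[0.033,-0.011,0.083,0,0,0,0]]'
python3 - <<'E'
from h import *
from station import *
s=get_state();need(s,-76.5,-118,28)
g=grab_frame("scene");w=grab_frame("wrist")
crop(g,150,130,200,150,4,"pics/scc4.png");cv2.imwrite("pics/w4.png",w["pixels"][:,:,::-1])
E
```

```text
t: 7.72
eef_pos: [0.5087, 0.1167, 0.0287]
ee_rot: [-0.144, 1.569, -2.518]
force: [0.1, -0.2, 1.0]
width: 0.0005
tcp jig [ -75.9 -133.    28.7] force jig [ 0.2 -0.   1. ] t 7.725
shift tool [ 0.0006 -0.0006 -0.015 ]
turn [ 3.1372e+00  4.0000e-04 -3.0000e-03]
turn [-0.0043  0.0019  0.0003]
```

View pics/scc4.png

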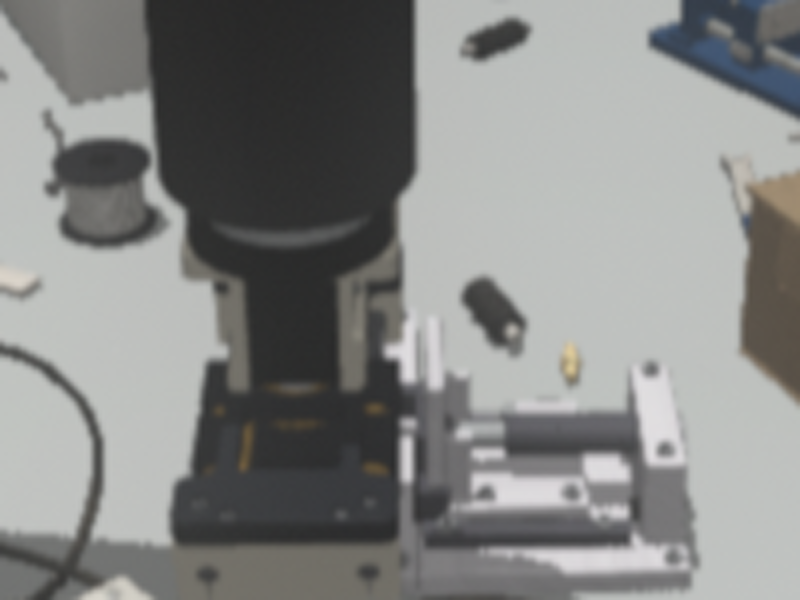

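View pics/w4.png

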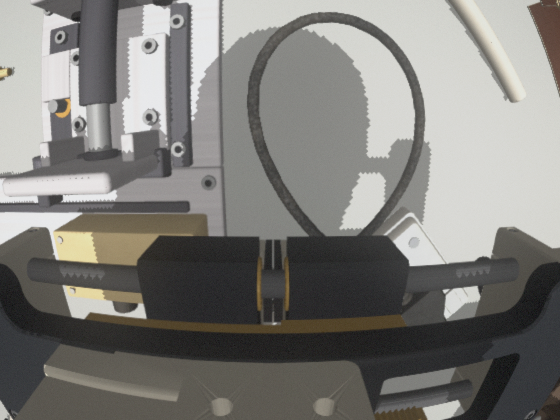

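```bash
python3 -m crank '[[0,0,-0.008,0,0,0,0],[0,0,-0.016,0,0,0,0],[0,0,-0.022,0,0,0,0],[0,0,-0.028,0,0,0,0],[0,0,-0.034,0,0,0,0],[0,0,-0.034,0,0,0,0]]'
python3 - <<'E'
from h import *
from station import *
s=get_state();need(s,-76.5,-20,28)
w=grab_frame("wrist");cv2.imwrite("pics/w5.png",w["pixels"][:,:,::-1])
E
```

```text
t: 8.57
eef_pos: [0.5341, 0.1411, 0.0295]
ee_rot: [2.923, 1.57, 0.549]
force: [-0.4, -0.3, -0.5]
width: 0.0003
tcp jig [-75.8 -97.8  29.5] force jig [-0.1 -0.5 -0.5] t 8.575
shift tool [ 0.0016 -0.001  -0.0778]
turn [ 3.1375e+00 -3.0000e-04  1.3000e-03]
turn [-0.0041 -0.0008 -0.0002]
```

View pics/w5.png

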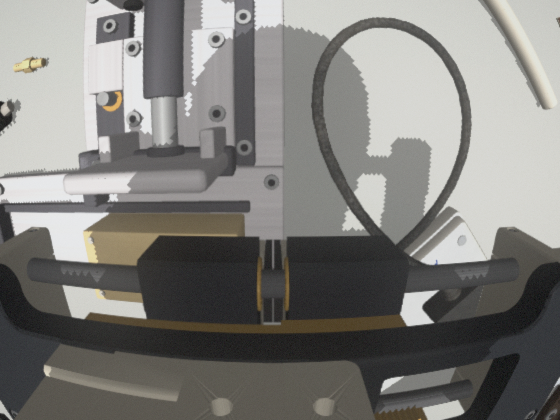

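```bash
python3 -m crank '[[0,-0.001,-0.007,0,0,0,0],[0,-0.001,-0.014,0,0,0,0],[0,-0.001,-0.021,0,0,0,0],[0,-0.001,-0.028,0,0,0,0],[0,-0.001,-0.035,0,0,0,0],[0,-0.001,-0.042,0,0,0,0],[0,-0.001,-0.049,0,0,0,0],[0,-0.001,-0.056,0,0,0,0],[0,-0.001,-0.062,0,0,0,0],[0,-0.001,-0.066,0,0,0,0]]'
python3 - <<'E'
from h import *
from station import *
s=get_state();need(s,-76.5,-12,28)
w=grab_frame("wrist");cv2.imwrite("pics/w6.png",w["pixels"][:,:,::-1])
g=grab_frame("scene");crop(g,150,130,200,150,4,"pics/scc6.png")
E
```

```text
t: 9.88
eef_pos: [0.5805, 0.1873, 0.0295]
ee_rot: [0.184, 1.571, -2.19]
force: [-1.1, -1.6, -0.3]
width: 0.0
tcp jig [-76.5 -32.3  29.5] force jig [ 0.4 -1.9 -0.3] t 9.875
shift tool [ 0.0015 -0.0001 -0.0203]
turn [ 3.1374e+00 -0.0000e+00 -3.0000e-04]
turn [-0.0042  0.0002 -0.    ]
```

View pics/w6.png

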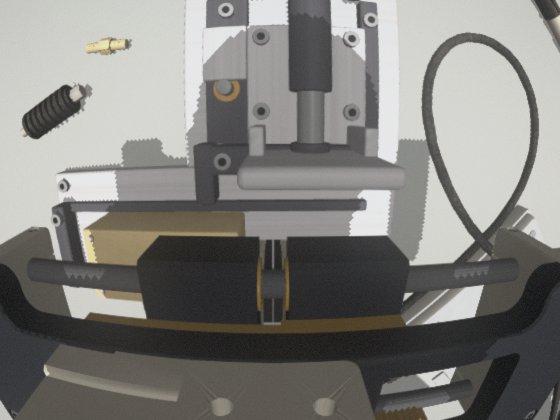

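View pics/scc6.png

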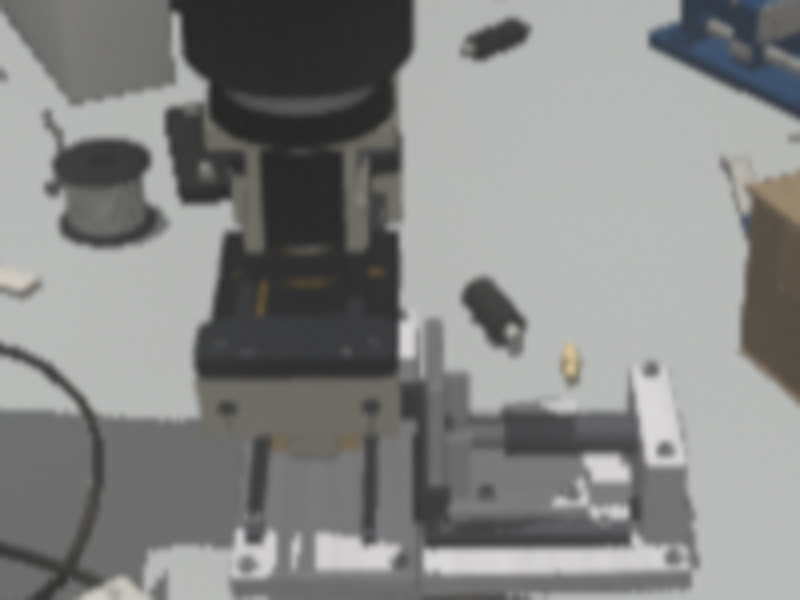

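```bash
python3 -m crank '[[0,0,-0.005,0,0,0,0],[0,0,-0.009,0,0,0,0],[0,0,-0.012,0,0,0,0],[0,0,-0.015,0,0,0,0],[0,0,-0.017,0,0,0,0],[0,0,-0.017,0,0,0,0]]'
python3 - <<'E'
from h import *
from station import *
need(get_state(),-76.5,-12,28)
E
python3 -m crank '[[0,0,-0.002,0,0,0,0],[0,0,-0.004,0,0,0,0],[0,0,-0.004,0,0,0,0]]'
python3 - <<'E'
from h import *
from station import *
need(get_state(),-76.5,-12,28)
E
```

```text
t: 10.72
eef_pos: [0.5928, 0.1992, 0.0296]
ee_rot: [2.976, 1.57, 0.602]
force: [-0.6, -0.6, 0.9]
width: 0.0004
tcp jig [-76.4 -15.2  29.6] force jig [ 0.1 -0.9  0.9] t 10.725
shift tool [ 0.0016 -0.0001 -0.0032]
turn [ 3.1374e+00 -1.0000e-04  9.0000e-04]
turn [-0.0042 -0.0005 -0.0001]
t: 11.1
eef_pos: [0.5956, 0.2019, 0.0295]
ee_rot: [2.954, 1.57, 0.579]
force: [0.1, -0.4, -0.7]
width: 0.0004
tcp jig [-76.5 -11.3  29.5] force jig [ 0.3 -0.2 -0.7] t 11.1
shift tool [ 0.0015 -0.      0.0007]
turn [ 3.1374e+00 -1.0000e-04  6.0000e-04]
turn [-0.0042 -0.0004 -0.0001]
```

```bash
python3 -m crank '[[0,0,-0.0015,0,0,0,0],[0,0,-0.003,0,0,0,0],[0,0,-0.003,0,0,0,0]]'
python3 - <<'E'
from h import *
from station import *
need(get_state(),-76.5,-12,28)
w=grab_frame("wrist");crop(w,40,160,230,170,3.4,"pics/w7.png")
E
```

```text
t: 11.48
eef_pos: [0.5977, 0.204, 0.0295]
ee_rot: [3.071, 1.571, 0.696]
force: [0.3, -0.2, 0.8]
width: 0.0004
tcp jig [-76.5  -8.4  29.5] force jig [0.3 0.1 0.8] t 11.475
shift tool [ 0.0015 -0.      0.0036]
turn [ 3.1374e+00 -0.0000e+00  5.0000e-04]
turn [-0.0042 -0.0003 -0.    ]
```

View pics/w7.png

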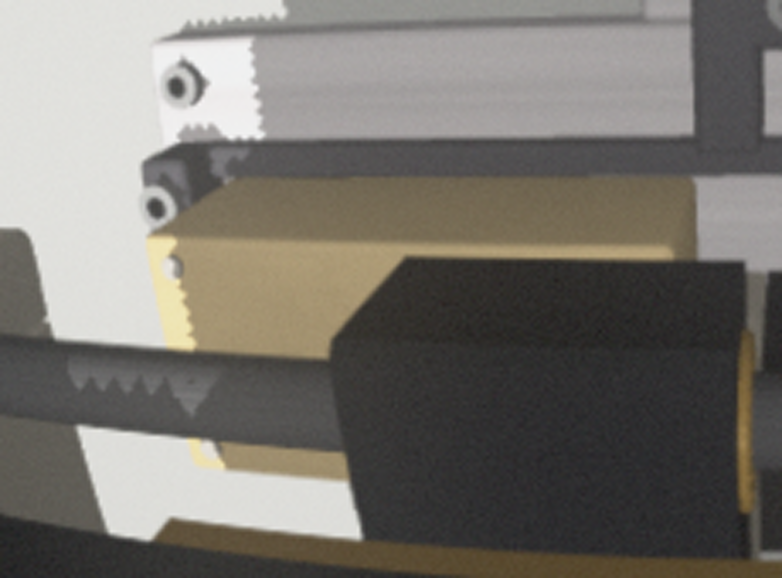

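```bash
python3 -m crank '[[0,0,-0.001,0,0,0,0],[0,0,-0.002,0,0,0,0]]' | grep -E "force|eef"
python3 -m crank '[[0,0,-0.001,0,0,0,0],[0,0,-0.002,0,0,0,0]]'| grep -E "force|eef"
```

```text
eef_pos: [0.5989, 0.2052, 0.0295]
force: [-1.8, -1.9, 0.8]
eef_pos: [0.5992, 0.2055, 0.0295]
force: [-6.4, -5.7, 6.0]
```

Firm contact (8.6 N, motion stopped). Backing straight off, then up and away to look.

```bash
python3 -m crank '[[0,0,0,0,0,0,0],[0,0,0.004,0,0,0,0],[0,0,0.015,0,0,0,0],[0,0,0.04,0,0,0,0],[-0.03,0,0.06,0,0,0,0],[-0.07,-0.02,0.09,0,0,0,0],[-0.12,-0.06,0.12,0,0,0,0],[-0.14,-0.1,0.15,0,0,0,0],[-0.14,-0.15,0.17,0,0,0,0],[-0.14,-0.2,0.19,0,0,0,0]]'
python3 - <<'E'
from h import *
from station import *
f=grab_frame("top");g=grab_frame("scene")
import pickle;pickle.dump((f,g),open("f1.pkl","wb"))
crop(f,195,160,180,150,4,"pics/topc8.png");crop(g,195,190,140,100,5.5,"pics/scc8.png")
E
```

```text
t: 13.28
eef_pos: [0.3235, 0.219, 0.1701]
ee_rot: [-2.777, 1.568, 1.131]
force: [-0.4, 1.0, 0.4]
width: 0.0003
```

View pics/topc8.png

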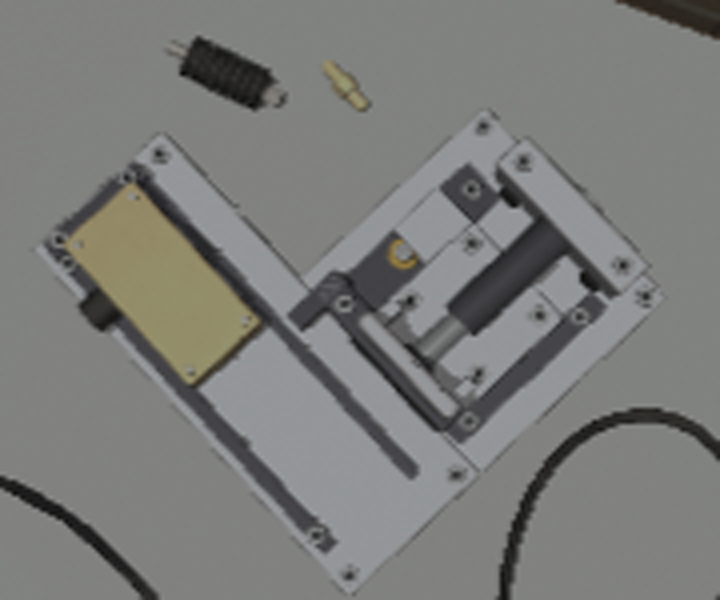

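View pics/scc8.png

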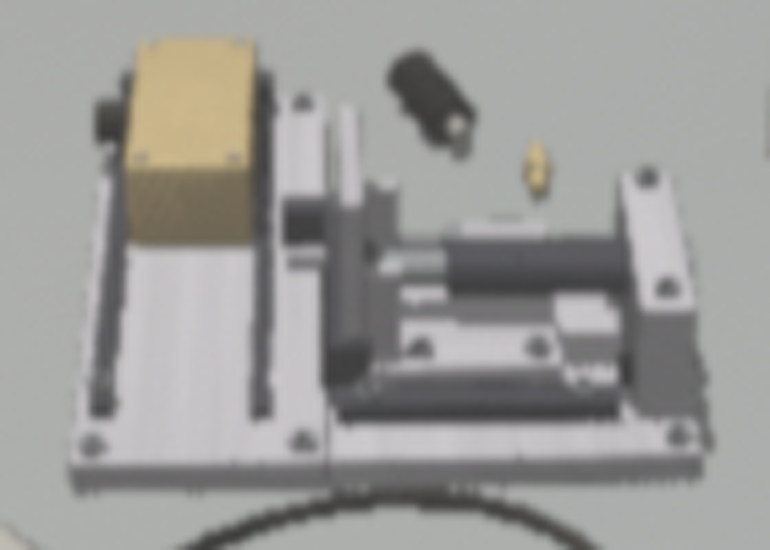

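```bash
python3 - <<'E'
import pickle
from h import *
f,g=pickle.load(open("f1.pkl","rb"));f0,g0=pickle.load(open("f0.pkl","rb"))
def T(p): return (np.array(p)+.5)/4-.5+[195,160]
def S(p): return (np.array(p)+.5)/5.5-.5+[195,190]
for M in (back(f,T([[135,183],[65,240],[192,385],[262,320]]),.046),back(g,S([[140,40],[252,40],[253,168],[127,168]]),.046)):
    m=np.array([w2j(q) for q in M]);print(m.round(1).tolist(),m.mean(0).round(1))
# stop: end face from image, stop top z=26mm, face line as seen at start
print([w2j(q).round(1).tolist() for q in back(f0,T([[148,180],[80,243]]),.012)])
d=np.abs(f["pixels"].astype(int)-f0["pixels"]).max(2);
for n,(x,y,w,h) in dict(att=(235,165,32,26),adp=(272,173,18,18),wrench=(388,180,26,90)).items(): print(n,d[y:y+h,x:x+w].max())
E
```

```text
[[-55.9, 92.0, 46.0], [-95.3, 94.2, 46.0], [-96.8, 9.2, 46.0], [-55.5, 9.4, 46.0]] [-75.9  51.2  46. ]
[[-95.6, 90.2, 46.0], [-55.5, 89.4, 46.0], [-53.8, 5.7, 46.0], [-95.8, 6.6, 46.0]] [-75.2  48.   46. ]
[[-50.9, 95.5, 12.0], [-93.0, 95.2, 12.0]]
att 4
adp 2
wrench 4
```

```bash
python3 -c "
from station import *
s=get_state();print(s['t'],s['qd'].round(3),s['force']);print(job_done())"
```

```text
13.375 [-0.084  0.048  0.043  0.016  0.006  0.111] [0.66389824 0.01971723 0.10949824]
the job is handed in; nothing more can be done
None
```

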